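# Lock the drain valve of the water-change bench

## Task

Lock the drain valve: push the small upright peg round with a fingertip until the slot across the disc lines up with the steel lock bar, then push the bar by its head straight through the slot until the head sits fully home against its guide. Do not lift the bar or pull it back, and leave the bottles, jar, box, cup and screwdriver where they stand. Finish with the hand clear.

Things in the scene. Friction and masses are not known exactly. Their poses are not given: they have to be found in the camera images.
- valve: Drain valve with its lock, fixed to the bench. Origin: on the vertical axis of the lock disc, at bench height. +x: the level direction in which the lock bar is pushed; y: along the grey pipe (250 mm long, at most 44 mm high); z up. The bar lies in a bed 34 mm wide from x -205 mm to the guide, bed top z 46, side walls to z 53.
- guide_face (a point): Centre of the guide block's rear face, where the bar's head plate comes to rest; valve x -81 mm, z 53 mm. The dark steel guide (34 mm wide, 32 mm long along x, top at z 65.5) lets the bar run through it towards the disc.
- keeper_mid (a point): Middle of the keeper block beyond the disc, valve x 58 mm, z 53 mm: 18 mm long, 38 mm wide, top at z 65.5. The bar's nose ends inside it.
- lock_disc (a joint): Turn of the disc about the valve's vertical axis, rad, counter-clockwise from above positive. 0: slot along the bar (valve x). Range -0.4 to 1.45, starts 0.5 to 1.25, stays where left (about 3 N at the peg). Grey disc, 90 mm across, top z 60.5 mm; one straight slot 20 mm wide, rim to rim through the axis, floor z 45.5. If over about 0.07 rad out of line it hinders or stops the bar.
- peg_top (a point): Top centre of the upright steel peg on the disc, z 95.5 mm. Peg: 10 mm diameter, 35 mm tall above the disc's top, 32 mm from the disc's axis, 90 degrees from the slot: with the disc at 0 it is on the valve's +y side; at angle a it is at (-32 sin a, 32 cos a) mm in the valve's frame.
- bar_head (a point): Centre of the rear (push) face of the bar's upright head plate, z 74 mm; x points to the nose. Plate: 8 mm thick, 32 mm wide, z 55 to 89. In the valve's frame it starts at x -207 to -222 mm, y 0; fully home, plate against the guide, x is -89 mm.
- lock_bar: The loose steel lock bar, 14 x 14 mm, 148 mm long ahead of its head plate, round nose, about 0.26 kg; lies at z 46 to 60 in its bed with 1 mm play and slides with a few N. Origin: underside, at the front of the head plate (8 mm ahead of and 28 mm below bar_head); x to its nose.
- additive_mid (a point): Bystander, not to be disturbed: white plastic bottle with black cap, 36 mm diameter, 75 mm high. This point lies in its middle.
- trace_mid (a point): Bystander, not to be disturbed: amber bottle, 32 mm diameter, 70 mm high. This point lies in its middle.
- carbon_mid (a point): Bystander, not to be disturbed: white jar with black lid, 60 mm diameter, 70 mm high. This point lies in its middle.
- testkit_mid (a point): Bystander, not to be disturbed: cardboard box 90 x 45 x 35 mm. This point lies in its middle.
- beaker_mid (a point): Bystander, not to be disturbed: white open cup, 60 mm diameter at the rim, 70 mm high. This point lies in its middle.
- driver_mid (a point): Bystander, not to be disturbed: screwdriver lying on the bench. This point lies in its middle.
Not all that is in view belongs to the job. What is shaped like the lock_bar but black or green is not meant.

How it is judged:
By the outcome, as a careful person would: the job done as asked, in the order asked, and still so for the second after the job is handed in, with the robot touching nothing.
It also fails if it takes over 64 s, if anything falls off the work surface, if the arm or the gripper's body presses on something with over 40 N, if the wrist force passes 120 N, or if a joint passes its speed limit or range.

## Robot

A 6-joint arm with a two-finger parallel gripper is mounted at the origin on the work surface. World frame = base frame: x ahead of the robot, y to its left, z up, the work surface at z = 0. Lengths are in m, angles in rad, forces in N, time in s.
With the tool pointing down it reaches from about 0.35 to 0.775 m from the base axis. Payload 5.5 kg.
Tool frame: the origin (TCP) lies at the very end of the fingers, on their centre line; the grasp point (between the pads) lies 19 mm behind it; z points along the fingers, y is the line along which they close (so a half turn about z gives the same grasp; the last joint's range is limited). The gripper opens to 85 mm and grips with 20 to 120 N. Pads are 22 mm wide; open, the fingers measure 114 mm over their backs; the gripper's body (76 mm by 85 mm) begins 54 mm behind the grasp point. The pads swing forward as they close: fully open they stand 13 mm farther back than shut.
Start: joints at [-1.428, 0.313, 0.046, 1.304, 0, 1.431], TCP at [0.16, -0.552, 0.231] pointing down, gripper open.
Joint ranges: [-2.76, 2.76], [-0.86, 1.69], [-1.03, 1.26], [-2.2, 2.34], [-1.47, 1.5], [-3.14, 3.14]. Speed limits (rad/s): [2.57, 2.57, 3.14, 3.14, 3.14, 3.14].

## Interface

Orientations are given as a unit quaternion [w, x, y, z].
In Python, from workcell import env, read_camera, get_calibration gives the robot as it stands.
- The arm moves only by the tool jog_arm, never from a script. Its argument "motion" is one flat list of numbers, 7 for each row, row after row: the shift along the tool's x, y, z as a fraction of full scale, then the turn, a rotation vector about the tool's x, y, z as a fraction of full scale, then the opening, from 0 (shut) to 1 (fully open). In form: [x, y, z, wx, wy, wz, grip, x, y, z, wx, wy, wz, grip, ...]. A call has 1 to 12 rows; each row is the pose to reach, as a shift and turn from the pose commanded when the call began, along the tool's axes at that moment; what a row does not reach only later rows make up. Full scale, the value 1, is 0.2 m for a shift and 90 degrees for a turn. A row lasts 1/8 s, in which the tool goes at most 62.5 mm and 10.7 degrees, less where a joint would pass 70% of its speed; a pose out of reach is approached as far as the arm can. A call with a number of a shift or a turn outside -1 to 1 is refused whole. A call with a gripper value outside its range is refused whole. The fingers move at their own pace and stop on an object; "newtons" is the grip in N (left out, the last holds). Time passes only in rows, so rows that repeat a pose let the fingers close. It gives the time, the measured TCP pose, the force, the opening and the grip force at its end, in the units of the state.
- env.get_state(): the state, without advancing time (a new reading comes with each control period).
- read_camera(name): name is "scene" or "top" or "wrist"; returns the picture (480x640x3 uint8, red, green, blue); there is no depth.
- get_calibration(name): a dict with "fx", "fy", "cx", "cy" (pixels), "world_from_camera" (4x4, takes a point from camera to world coordinates). Camera axes: x right, y down, z forward; pixel columns grow to the right and rows downward; lengths in m; the calibration is good to about 2 mm. A picture is of the moment at which its call begins: read the wrist's pose just before it. get_calibration takes no time and is no camera call; for the wrist camera it gives the pose at the moment of the call.
- env.hand_in(): hands the job in; it is judged then, once.
The state is a dict: "clock": time; "joint_pos": joint angles; "qvel": joint speeds; "tau": joint torques, N m; "tcp_pos": TCP position; "orientation": TCP orientation; "wrist_force": force on the tool from outside, world axes, zero at the start; "ft_torque": the same for the moment, N m; "finger_gap": finger opening in m; "grip_force": force on a finger pad.
Only numpy, scipy, OpenCV 4.12 (cv2) and the standard library are available. Lean on these libraries where they do the work, as an engineer would, in place of code of your own. Each camera call takes 0.05 s, during which the arm holds its last target. There are 200 camera calls.

## Working session

There is one attempt and no reset: what is moved stays moved. The work goes in short steps, Python scripts to look and compute and a tool call to move; the robot and the scene stay as the last step left them, time stands still between calls to the robot, and variables do not carry over. Pictures are saved under pics/ and viewed, at most 10 in all, crops included, and the job is handed in when it is done.

Besides the shell and the picture viewer there is one more tool, called after "Call:" as name(argument=value, ...), one argument or row to a line, values as JSON. jog_arm: Moves the arm, as the interface text tells. Shift numbers are shares of 0.2 m and turn numbers shares of 90 degrees, none past 1 either way. Its arguments: {"type":"object","properties":{"motion":{"type":"array","items":{"type":"number"}},"newtons":{"type":"number"}},"required":["motion"]}

```bash
mkdir -p pics
python3 - <<'E'
from workcell import env, read_camera, get_calibration
import cv2,numpy as np
for n in("scene","top"):
    cv2.imwrite(f"pics/{n}0.png",read_camera(n)[...,::-1]); c=get_calibration(n)
    print(n,c["fx"],c["fy"],c["cx"],c["cy"],np.round(c["world_from_camera"],3).tolist())
s=env.get_state();print(s["clock"],s["tcp_pos"],s["orientation"])
E
```

```text
scene 612.0477604587439 612.0477604587439 320.50461206495476 239.4045032073856 [[0.559, 0.588, -0.585, 1.185], [0.829, -0.404, 0.385, -0.465], [-0.01, -0.7, -0.714, 0.912], [0.0, 0.0, 0.0, 1.0]]
top 618.5710747918657 618.5710747918657 313.8014767697929 242.57292787296035 [[0.006, -0.995, 0.102, 0.415], [-1.0, -0.007, -0.008, -0.003], [0.008, -0.102, -0.995, 1.225], [0.0, 0.0, 0.0, 1.0]]
0.1 [ 0.16036805 -0.55169998  0.23051171] [-8.14449171e-04  9.90017594e-01  1.40941480e-01 -1.40059704e-05]
```

View pics/scene0.png

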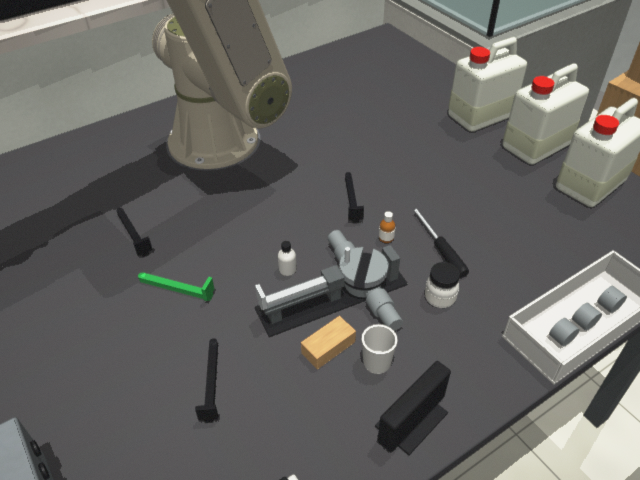

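View pics/top0.png

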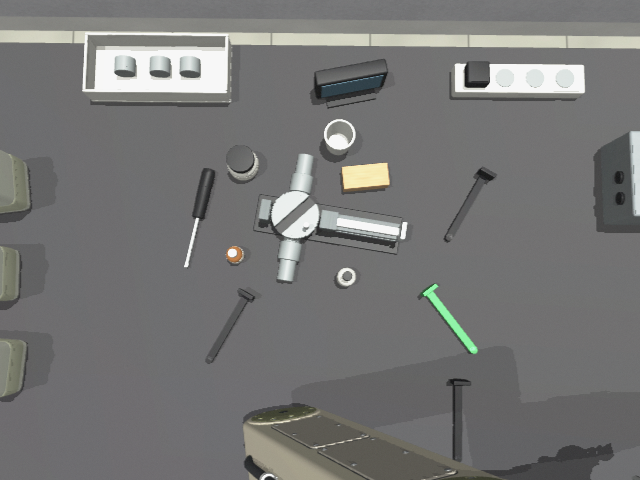

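The steel bar lies in the valve's bed: head at about (404,230) in top and (261,297) in scene. The look-alikes are black at top (470,205), (230,325) and (458,420), and green at (450,320). Only the bar in the bed is bare steel, so it's the one meant. I'll confirm that in an enlarged crop.

Run:
```python
import cv2,numpy as np
a=cv2.imread("pics/top0.png")[140:290,220:420]; b=cv2.imread("pics/scene0.png")[210:340,240:420]
a=cv2.resize(a,(800,600),interpolation=cv2.INTER_CUBIC);cv2.imwrite("pics/c1.png",a)
cv2.imwrite("pics/c2.png",cv2.resize(b,(800,578),interpolation=cv2.INTER_CUBIC))
```

```text
(no output)
```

View pics/c1.png

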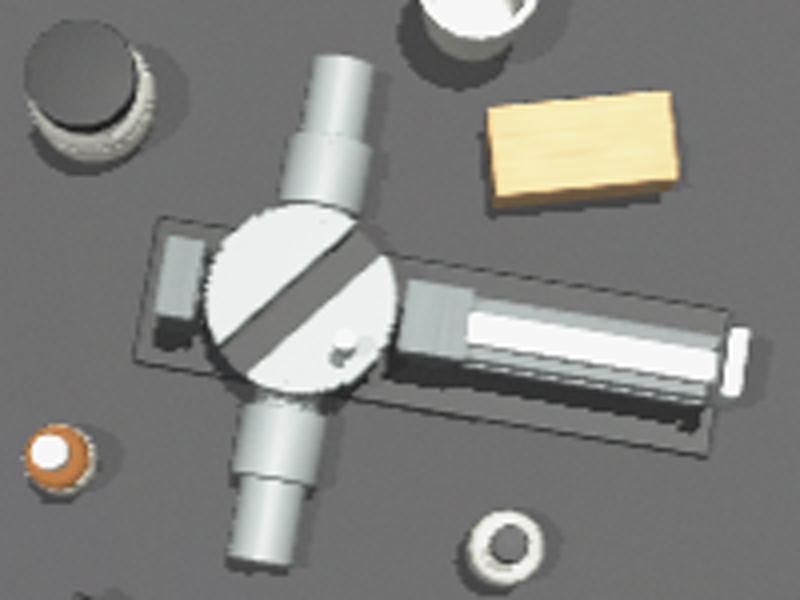

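View pics/c2.png

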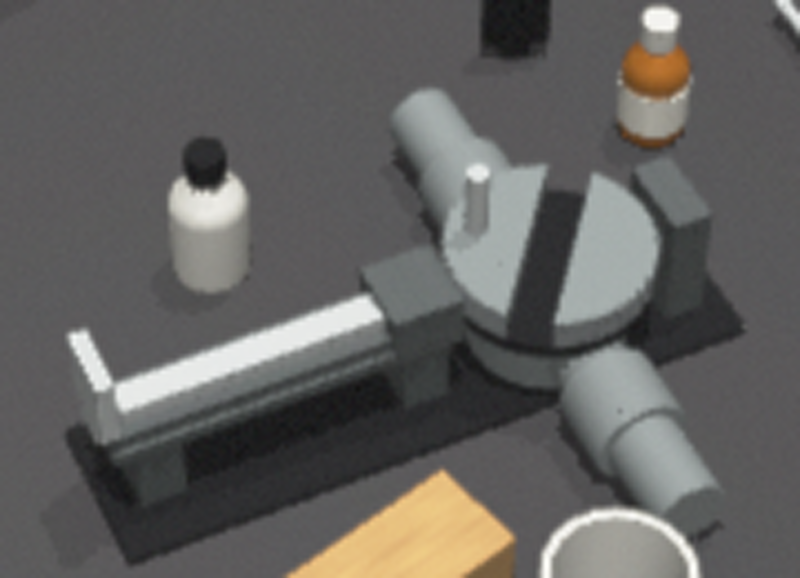

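The crop confirms it: a bare steel bar in the bed, with its head plate at the far end from the disc. The peg top is at c1 (346,340) and c2 (478,173), and the slot is about 45° out of line. Next I'll triangulate.

```bash
cat > h.py <<'E'
from workcell import env, read_camera, get_calibration
import cv2,numpy as np
def ray(c,u,v):
    T=np.array(c["world_from_camera"]);d=T[:3,:3]@np.array([(u-c["cx"])/c["fx"],(v-c["cy"])/c["fy"],1]);return T[:3,3],d/np.linalg.norm(d)
def tri(rs):
    A=sum(np.eye(3)-np.outer(d,d) for o,d in rs);b=sum((np.eye(3)-np.outer(d,d))@o for o,d in rs);return np.linalg.solve(A,b)
def atz(r,z): return r[0]+r[1]*(z-r[0][2])/r[1][2]
E
python3 - <<'E'
from h import *
t=get_calibration("top");s=get_calibration("scene")
P={"peg":((346,340),(478,173),.0955),"disc":((301,299),(551,255),.0605),"head":((737,361),(90,358),.089),"guide":((438,320),(415,285),.0655),"keeper":((181,277),(672,190),.0655)}
for n,(a,b,z) in P.items():
    ra=ray(t,(a[0]+.5)/4-.5+220,(a[1]+.5)/4-.5+140);k=180/800;rb=ray(s,(b[0]+.5)*k-.5+240,(b[1]+.5)*k-.5+210)
    print(n,tri([ra,rb]).round(4),atz(ra,z).round(4),atz(rb,z).round(4))
E
```

```text
peg [0.5636 0.0031 0.0953] [0.5635 0.003  0.0955] [0.5638 0.0031 0.0955]
disc [0.5885 0.0247 0.0538] [0.5876 0.0247 0.0605] [0.5931 0.0207 0.0605]
head [ 0.5557 -0.1778  0.091 ] [ 0.556  -0.1781  0.089 ] [ 0.5541 -0.1771  0.089 ]
guide [ 0.5779 -0.0394  0.0658] [ 0.5774 -0.0403  0.0655] [ 0.5782 -0.0384  0.0655]
keeper [0.5969 0.0815 0.067 ] [0.597  0.0815 0.0655] [0.5959 0.0827 0.0655]
```

Valve pose: the origin is about (0.588, 0.0244) and the +x yaw is 81°. The peg radius comes out at 32.4 mm, as it should be, and the disc is at about 0.88 rad. I'll turn tool x onto valve x, shut the fingers and travel high.

Call:
jog_arm(
  motion=[0.878, -0.667, 0, 0, 0, -0.72, 0, 0.878, -0.667, 0, 0, 0, -0.72, 0, 0.878, -0.667, 0, 0, 0, -0.72, 0, 0.878, -0.667, 0, 0, 0, -0.72, 0, 0.878, -0.667, 0, 0, 0, -0.72, 0, 0.878, -0.667, 0, 0, 0, -0.72, 0, 0.878, -0.667, 0, 0, 0, -0.72, 0, 0.878, -0.667, 0, 0, 0, -0.72, 0, 0.878, -0.667, 0, 0, 0, -0.72, 0],
)

```text
clock: 1.23
tcp_pos: [0.2917, -0.3751, 0.2312]
orientation: [-0.0, 0.761, 0.649, 0.0]
wrist_force: [-1.1, 0.4, 0.0]
finger_gap: 0.0004
grip_force: 0.0
```

Call:
jog_arm(
  motion=[0.977, 0.512, 0, 0, 0, 0, 0, 0.977, 0.512, 0, 0, 0, 0, 0, 0.977, 0.512, 0, 0, 0, 0, 0, 0.977, 0.512, 0, 0, 0, 0, 0, 0.977, 0.512, 0, 0, 0, 0, 0],
)

```text
clock: 1.85
tcp_pos: [0.4245, -0.1965, 0.2313]
orientation: [0.0, 0.759, 0.651, 0.0]
wrist_force: [-0.3, 0.1, 1.2]
finger_gap: -0.0002
grip_force: 0.0
```

Call:
jog_arm(
  motion=[0.75, 0.512, 0, 0, 0, 0, 0, 0.75, 0.512, 0, 0, 0, 0, 0, 0.75, 0.512, 0, 0, 0, 0, 0, 0.75, 0.512, 0, 0, 0, 0, 0, 0.75, 0.512, 0, 0, 0, 0, 0, 0.75, 0.512, 0, 0, 0, 0, 0],
)

```text
clock: 2.6
tcp_pos: [0.5473, -0.0674, 0.2313]
orientation: [-0.0, 0.761, 0.648, -0.0]
wrist_force: [0.2, 0.0, 1.0]
finger_gap: 0.0001
grip_force: 0.0
```

```bash
cat >> h.py <<'E'
O=np.array([.588,.0244]);th=np.radians(81.05);u=np.array([np.cos(th),np.sin(th)]);w=np.array([-u[1],u[0]])
def valve(p): return np.array([(p[:2]-O)@u,(p[:2]-O)@w,p[2]])*1000
def st():
    from scipy.spatial.transform import Rotation as R
    s=env.get_state();q=s["orientation"];M=R.from_quat([q[1],q[2],q[3],q[0]]).as_matrix()
    print("t",round(s["clock"],2),"valve mm",valve(s["tcp_pos"]).round(1),"yaw",np.degrees(np.arctan2(M[1,0],M[0,0])).round(2),"z",M[:,2].round(3),"F",np.round(s["wrist_force"],1),"gap",s["finger_gap"])
E
python3 - <<'E'
from h import *
st();c=get_calibration("wrist");cv2.imwrite("pics/w1.png",read_camera("wrist")[...,::-1])
np.save("w1.npy",[c["fx"],c["fy"],c["cx"],c["cy"]]+np.array(c["world_from_camera"]).ravel().tolist())
E
```

```text
t 2.6 valve mm [-97.1  25.9 231.3] yaw 80.86 z [-0. -0. -1.] F [0.2 0.  1. ] gap 5.733677001595057e-05
```

View pics/w1.png

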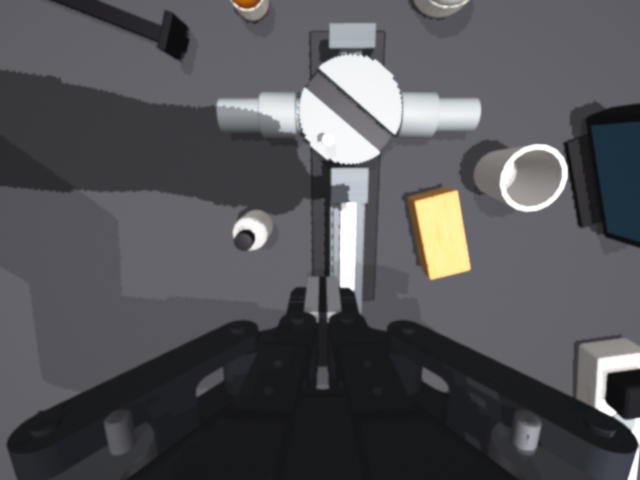

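The wrist view shows the peg top at (328,139), disc centre (351,109), guide top (349,185) and keeper top (352,36). The tip is clear of everything. I'll check these against the pose I have.

Run:
```python
from h import *
a=np.load("w1.npy");c=dict(fx=a[0],fy=a[1],cx=a[2],cy=a[3],world_from_camera=a[4:].reshape(4,4))
for n,p,z in(("peg",(328,139),.0955),("disc",(351,109),.0605),("guide",(349.5,185),.0655),("keeper",(352,36),.0655),("tips",(323,280),.231)):print(n,valve(atz(ray(c,*p),z)).round(1))
```

```text
peg [-25.1  20.8  95.5]
disc [ 1.  -0.  60.5]
guide [-65.1   0.4  65.5]
keeper [56.8  0.7 65.5]
tips [-90.4  25.1 231. ]
```

All points agree to within 1 mm. I'll go behind the peg, then down to z 0.076.

Call:
jog_arm(
  motion=[0.245, 0, 0, 0, 0, 0, 0, 0.245, 0, 0.4, 0, 0, 0, 0, 0.245, 0, 0.6, 0, 0, 0, 0, 0.245, 0, 0.775, 0, 0, 0, 0, 0.245, 0, 0.775, 0, 0, 0, 0, 0.245, 0, 0.775, 0, 0, 0, 0],
)

```text
clock: 3.4
tcp_pos: [0.5567, -0.0185, 0.078]
orientation: [0.001, 0.761, 0.649, 0.001]
wrist_force: [-0.2, 1.1, 0.8]
finger_gap: 0.0003
grip_force: 0.0
```

Call:
jog_arm(
  motion=[0.02, 0, 0, 0, 0, 0, 0, 0.04, 0, 0, 0, 0, 0, 0, 0.06, 0, 0, 0, 0, 0, 0, 0.08, 0, 0, 0, 0, 0, 0, 0.1, 0, 0, 0, 0, 0, 0, 0.115, 0, 0, 0, 0, 0, 0, 0.13, 0, 0, 0, 0, 0, 0, 0.13, 0, 0, 0, 0, 0, 0],
)

```text
clock: 4.4
tcp_pos: [0.5589, 0.0077, 0.0767]
orientation: [0.0, 0.76, 0.649, -0.001]
wrist_force: [-3.3, -4.2, 1.0]
finger_gap: -0.0001
grip_force: 1.9
```

Run:
```python
from h import *
st();im=read_camera("top")[...,::-1];cv2.imwrite("pics/t2.png",im)
a=cv2.resize(im[165:265,240:340],(400,400),interpolation=cv2.INTER_CUBIC)
b=cv2.resize(read_camera("wrist")[...,::-1][0:400,120:520],(400,400));cv2.imwrite("pics/m2.png",np.hstack([a,b]))
```

```text
t 4.4 valve mm [-21.   26.2  76.7] yaw 81.0 z [-0.002 -0.002 -1.   ] F [-3.3 -4.2  1. ] gap -7.855190834853236e-05
```

View pics/m2.png

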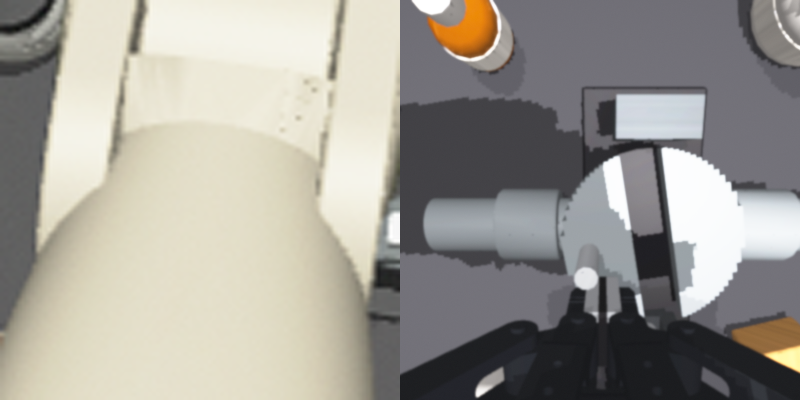

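The wrist half shows the peg top at wrist pixel (306,278), in contact on the finger face. The slot is still slightly out of line. I'll work out the angle.

Run:
```python
from h import *
c=get_calibration("wrist");p=valve(atz(ray(c,306,278),.0955));print(p,np.arctan2(-p[0],p[1]))
for q in((323,163),(360,315),(378,147),(398,300)):print(valve(atz(ray(c,*q),.0605)).round(1))
```

```text
[-5.38256756 31.58707626 95.5       ] 0.16878288845040298
[37.7 24.8 60.5]
[-40.6   5.2  60.5]
[44.9 -0.4 60.5]
[-31.9 -14.3  60.5]
```

Call:
jog_arm(
  motion=[0.01, 0, 0, 0, 0, 0, 0, 0.02, 0, 0, 0, 0, 0, 0, 0.025, 0, 0, 0, 0, 0, 0, 0.025, 0, 0, 0, 0, 0, 0],
)

```text
clock: 5.0
tcp_pos: [0.5613, 0.0133, 0.0765]
orientation: [0.0, 0.76, 0.65, 0.001]
wrist_force: [-0.5, -2.4, 2.7]
finger_gap: 0.0002
grip_force: 1.2
```

Run:
```python
from h import *
st();np.save("cal3.npy",get_calibration("wrist"),allow_pickle=True);im=read_camera("wrist")[...,::-1];cv2.imwrite("pics/w3.png",im)
cv2.imwrite("pics/w3c.png",cv2.resize(im[130:330,240:480],(720,600),interpolation=cv2.INTER_CUBIC))
```

```text
t 5.0 valve mm [-15.2  24.6  76.5] yaw 81.02 z [ 0.001  0.    -1.   ] F [-0.5 -2.4  2.7] gap 0.00020628061787947874
```

View pics/w3c.png

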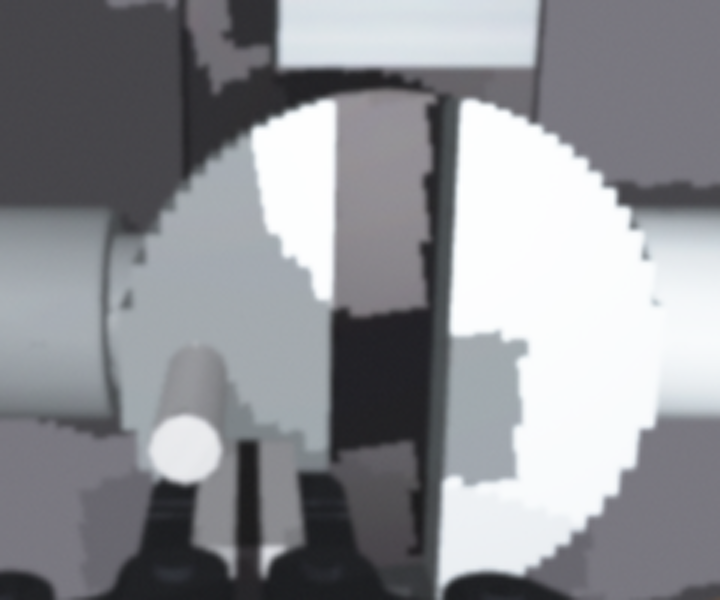

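The slot now runs nearly straight up the picture: crop edges (336,95)-(330,460) and (460,100)-(438,590). The peg top is at (185,450).

Run:
```python
from h import *
c=get_calibration("wrist");f=lambda x,y,z:valve(atz(ray(c,(x+.5)/3-.5+240,(y+.5)/3-.5+130),z))
p=f(185,450,.0955);print(p,np.arctan2(-p[0],p[1]))
for a,b in(((336,95),(330,460)),((460,100),(438,590))):
    A=f(*a,.0605);B=f(*b,.0605);print(A.round(1),B.round(1),np.arctan2(*(A-B)[[1,0]]))
```

```text
[-0.41937177 32.58352244 95.5       ] 0.012869959660802361
[44.1 10.6 60.5] [-16.7  10.2  60.5] 0.007132624661890271
[43.4 -8.6 60.5] [-41.4  -9.5  60.5] 0.01063457704421539
```

The disc is aligned to about 0.01 rad. I'll back off, lift, and go round behind the head.

Call:
jog_arm(
  motion=[-0.05, 0, 0, 0, 0, 0, 0, -0.05, 0, -0.2, 0, 0, 0, 0, -0.1, 0, -0.375, 0, 0, 0, 0, -0.3, 0.128, -0.375, 0, 0, 0, 0, -0.5, 0.128, -0.375, 0, 0, 0, 0, -0.5, 0.128, -0.375, 0, 0, 0, 0],
)

```text
clock: 5.8
tcp_pos: [0.5702, -0.0922, 0.1511]
orientation: [-0.0, 0.762, 0.648, 0.0]
wrist_force: [-0.7, 0.1, -0.8]
finger_gap: 0.0
grip_force: 0.0
```

Call:
jog_arm(
  motion=[-0.3, 0, 0, 0, 0, 0, 0, -0.575, 0, 0, 0, 0, 0, 0, -0.575, 0, 0, 0, 0, 0, 0, -0.575, 0, 0.2, 0, 0, 0, 0, -0.575, 0, 0.43, 0, 0, 0, 0, -0.575, 0, 0.43, 0, 0, 0, 0, -0.575, 0, 0.43, 0, 0, 0, 0],
)

```text
clock: 6.68
tcp_pos: [0.5531, -0.2026, 0.0666]
orientation: [0.0, 0.76, 0.65, 0.0]
wrist_force: [-0.2, -0.1, 0.5]
finger_gap: -0.0
grip_force: 0.0
```

Run:
```python
from h import *
st();im=read_camera("wrist")[...,::-1];cv2.imwrite("pics/w4.png",im)
a=cv2.resize(read_camera("scene")[...,::-1][190:340,220:420],(400,300));cv2.imwrite("pics/m4.png",np.hstack([a,cv2.resize(im,(400,300))]))
```

```text
t 6.67 valve mm [-229.7   -0.8   66.6] yaw 81.07 z [ 0.001 -0.    -1.   ] F [-0.2 -0.1  0.5] gap -1.1529448592501249e-05
```

View pics/m4.png

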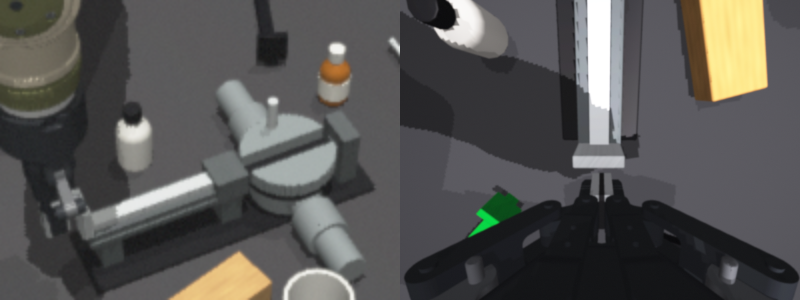

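The finger is centred behind the head plate with a few mm of gap, and the slot is in line with the bar in the scene half. Now I'll push.

Call:
jog_arm(
  motion=[0.03, 0, 0, 0, 0, 0, 0, 0.06, 0, 0, 0, 0, 0, 0, 0.09, 0, 0, 0, 0, 0, 0, 0.12, 0, 0, 0, 0, 0, 0, 0.15, 0, 0, 0, 0, 0, 0, 0.18, 0, 0, 0, 0, 0, 0, 0.21, 0, 0, 0, 0, 0, 0, 0.24, 0, 0, 0, 0, 0, 0, 0.27, 0, 0, 0, 0, 0, 0, 0.3, 0, 0, 0, 0, 0, 0, 0.3, 0, 0, 0, 0, 0, 0],
)

```text
clock: 8.15
tcp_pos: [0.5615, -0.1429, 0.065]
orientation: [-0.001, 0.76, 0.65, 0.0]
wrist_force: [-0.6, -0.6, 0.2]
finger_gap: -0.0003
grip_force: 0.0
```

Call:
jog_arm(
  motion=[0.03, 0, 0, 0, 0, 0, 0, 0.06, 0, 0, 0, 0, 0, 0, 0.09, 0, 0, 0, 0, 0, 0, 0.12, 0, 0, 0, 0, 0, 0, 0.15, 0, 0, 0, 0, 0, 0, 0.18, 0, 0, 0, 0, 0, 0, 0.21, 0, 0, 0, 0, 0, 0, 0.24, 0, 0, 0, 0, 0, 0, 0.27, 0, 0, 0, 0, 0, 0, 0.3, 0, 0, 0, 0, 0, 0, 0.3, 0, 0, 0, 0, 0, 0],
)

```text
clock: 9.52
tcp_pos: [0.5711, -0.084, 0.0652]
orientation: [-0.0, 0.76, 0.65, 0.0]
wrist_force: [-0.1, -0.2, -0.7]
finger_gap: 0.0003
grip_force: 0.0
```

```bash
python3 -c "from h import *;st()"
```

```text
t 9.53 valve mm [-109.7   -0.2   65.2] yaw 81.05 z [ 0.     0.001 -1.   ] F [-0.1 -0.2 -0.7] gap 0.000331291230868189
```

Call:
jog_arm(
  motion=[0.01, 0, 0, 0, 0, 0, 0, 0.02, 0, 0, 0, 0, 0, 0, 0.03, 0, 0, 0, 0, 0, 0, 0.038, 0, 0, 0, 0, 0, 0, 0.046, 0, 0, 0, 0, 0, 0, 0.046, 0, 0, 0, 0, 0, 0],
)

```text
clock: 10.28
tcp_pos: [0.5726, -0.0755, 0.0653]
orientation: [-0.0, 0.76, 0.65, 0.0]
wrist_force: [-0.3, -0.1, -1.2]
finger_gap: -0.0
grip_force: 0.3
```

Call:
jog_arm(
  motion=[0.006, 0, 0, 0, 0, 0, 0, 0.006, 0, 0, 0, 0, 0, 0, 0.006, 0, 0, 0, 0, 0, 0],
)

```text
clock: 10.65
tcp_pos: [0.5727, -0.0745, 0.0653]
orientation: [-0.0, 0.76, 0.649, 0.0]
wrist_force: [-0.7, -0.6, -0.3]
finger_gap: -0.0001
grip_force: 0.4
```

Run:
```python
from h import *
st();im=read_camera("wrist")[...,::-1];cv2.imwrite("pics/w5.png",im)
a=cv2.resize(read_camera("scene")[...,::-1][190:340,240:400],(400,375),interpolation=cv2.INTER_CUBIC);cv2.imwrite("pics/m5.png",np.hstack([a,cv2.resize(im[50:300,190:457],(400,375))]))
```

```text
t 10.65 valve mm [-100.    -0.3   65.3] yaw 81.0 z [ 0.  0. -1.] F [-0.7 -0.6 -0.3] gap -0.00012018493458230709
```

View pics/m5.png

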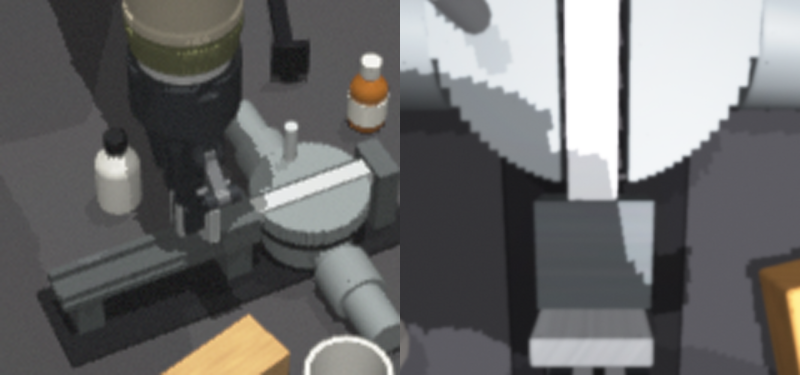

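The bar is through the slot, and the head is almost at the guide with no resisting force yet. I'll go on in 1 mm steps until the force shows it has seated.

Call:
jog_arm(
  motion=[0.005, 0, 0, 0, 0, 0, 0, 0.005, 0, 0, 0, 0, 0, 0, 0.005, 0, 0, 0, 0, 0, 0],
)

```text
clock: 11.12
tcp_pos: [0.5728, -0.0741, 0.0653]
orientation: [0.0, 0.761, 0.649, -0.0]
wrist_force: [-0.8, -4.7, -0.3]
finger_gap: -0.0001
grip_force: 2.3
```

Call:
jog_arm(
  motion=[0.005, 0, 0, 0, 0, 0, 0, 0.005, 0, 0, 0, 0, 0, 0, 0.005, 0, 0, 0, 0, 0, 0],
)

```text
clock: 11.5
tcp_pos: [0.5728, -0.0741, 0.0653]
orientation: [0.001, 0.761, 0.649, -0.001]
wrist_force: [-1.5, -7.3, -0.2]
finger_gap: 0.0003
grip_force: 4.0
```

Call:
jog_arm(
  motion=[0.01, 0, 0, 0, 0, 0, 0, 0.015, 0, 0, 0, 0, 0, 0, 0.015, 0, 0, 0, 0, 0, 0],
)

```text
clock: 11.88
tcp_pos: [0.5728, -0.074, 0.0654]
orientation: [0.003, 0.761, 0.648, -0.003]
wrist_force: [-5.1, -17.1, 0.7]
finger_gap: 0.0001
grip_force: 8.8
```

It's firmly seated: no movement at 18 N. I'll back straight off, lift clear and check.

Call:
jog_arm(
  motion=[-0.1, 0, 0, 0, 0, 0, 0, -0.2, 0, 0, 0, 0, 0, 0, -0.2, 0, -0.3, 0, 0, 0, 0, -0.4, 0, -0.6, 0, 0, 0, 0, -0.7, 0, -0.7, 0, 0, 0, 0, -0.9, 0, -0.7, 0, 0, 0, 0, -0.9, 0, -0.7, 0, 0, 0, 0, -0.9, 0, -0.7, 0, 0, 0, 0],
)

```text
clock: 12.88
tcp_pos: [0.5449, -0.2474, 0.2049]
orientation: [-0.001, 0.761, 0.649, 0.0]
wrist_force: [0.5, 0.5, 1.0]
finger_gap: -0.0002
grip_force: 0.0
```

Run:
```python
from h import *
st();im=read_camera("scene")[...,::-1];cv2.imwrite("pics/s6.png",im)
cv2.imwrite("pics/m6.png",cv2.resize(im[200:380,240:480],(800,600),interpolation=cv2.INTER_CUBIC))
```

```text
t 12.88 valve mm [-275.2    0.3  204.9] yaw 80.95 z [-0.     0.001 -1.   ] F [0.5 0.5 1. ] gap -0.00015525610033998523
```

View pics/m6.png

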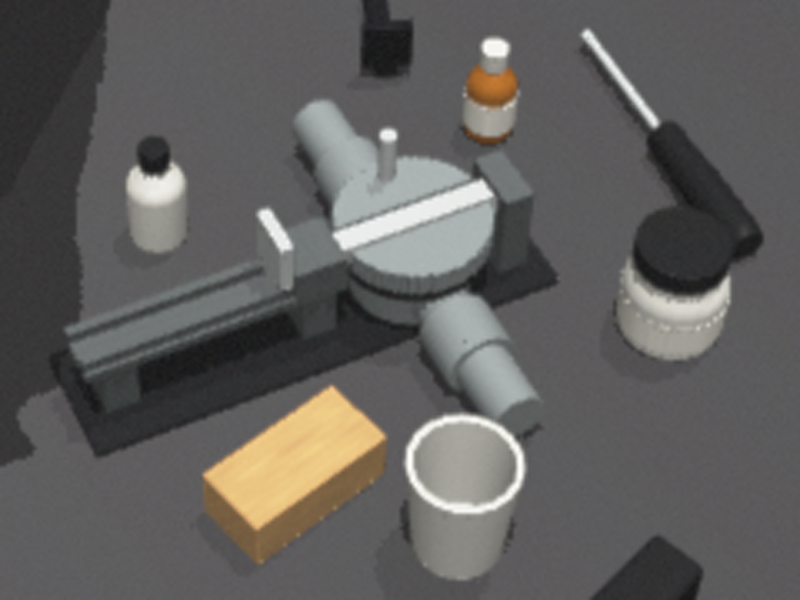

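The head plate at crop (275,250) sits flush against the guide. The bar runs through the slot into the keeper, the bystanders haven't moved, and the hand is clear.

```bash
python3 -c "from workcell import env;print(env.hand_in())"
```

```text
the job is handed in; nothing more can be done
None
```

The drain valve is locked and the job is handed in: the disc was lined up to about 0.01 rad, the bar is through the slot with its head against the guide (no movement at 18 N), the bystanders are where they stood, and the hand is clear after about 13 s of robot time.

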